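# Index the photo turntable to the next view

### The arm

A 6-joint arm with a two-finger parallel gripper is mounted at the origin on a cart in front of the work surface, level with it; the furniture and walls round the work are solid. World frame = base frame: x ahead of the robot, y to its left, z up, the work surface at z = 0. Lengths are in m, angles in rad, forces in N, time in s.
With the tool pointing down it reaches from about 0.375 to 0.9 m from the base axis. Payload 3.1 kg.
Tool frame: the origin (TCP) lies on the centre line of the jaws, within the pads' length; the fingertips stand 8 mm ahead of it and the grasp point (between the pads) lies 11 mm behind it; z points along the fingers, y is the line along which they close (so a half turn about z gives the same grasp; the last joint's range is limited). The gripper opens to 87 mm and grips with 3 to 60 N. Pads are 19 mm wide; open, the fingers measure 117 mm over their backs; the gripper's body (75 mm by 190 mm) begins 51 mm behind the grasp point.
Start: joints at [-1.347, 0.527, 1.433, -0, 1.181, -0.178], TCP at [0.244, -0.575, 0.231] pointing down, gripper open.
Joint ranges: [-3.08, 3.08], [-0.75, 2.2], [0.22, 2.44], [-1.43, 4.57], [0, 2.65], [-2.85, 2.85]. Speed limits (rad/s): [2.79, 2.79, 3.14, 3.14, 3.14, 3.14].

### API

Orientations are given as a unit quaternion [x, y, z, w].
In Python, from rig import robot gives the robot as it stands. The module is installed in compiled form; this text tells all that it offers.
- The arm moves only by the tool send_rows, never from a script. Its argument "increments" is one flat list of numbers, 7 for each row, row after row: the turn, a rotation vector about the world's x, y, z in rad, then the shift along the world's x, y, z in cm, then the opening, from 0 (shut) to 1 (fully open). A call has 1 to 20 rows; each row shifts and turns the commanded pose from where the row before left it; what a row does not reach is not made up. A row lasts 1/12 s, in which the tool goes at most 41.7 mm and 7.16 degrees, less where a joint would pass 70% of its speed; a pose out of reach is approached as far as the arm can. A call is refused whole if a number of a shift passes 4.17 or a number of a turn 0.125, either way. A call with a gripper value outside its range is refused whole. The fingers move at their own pace and stop on an object; "newtons" is the grip in N (left out, the last holds). Time passes only in rows, so rows that do not move let the fingers close. It gives the time, the measured TCP pose, the force, the opening and the grip force at its end, in the units of the state.
- robot.get_obs(): the state, without advancing time (a new reading comes with each control period).
- robot.camera(name): name is "side" or "top"; returns a dict with "image" (420x560x3 uint8, red, green, blue), "range_z" (420x560 float32, m along the optical axis (not along the pixel's ray), 0 where there is no reading), "fx", "fy", "cx", "cy" (pixels), "dist_coeffs" ([k1, k2, p1, p2, k3] as OpenCV has them; the pictures are not rectified), "R" (3x3) and "t" (3): a world point X has camera coordinates R X + t. Camera axes: x right, y down, z forward; pixel columns grow to the right and rows downward; lengths in m; the calibration is good to about 2 mm. A picture is of the moment at which its call begins.
- robot.hand_in(): hands the job in; it is judged then, once.
The state is a dict: "time": time; "q": joint angles; "joint_velocities": joint speeds; "joint_torque": joint torques, N m; "position": TCP position; "tool_rot": TCP orientation; "ft_force": force on the tool from outside, world axes, zero at the start; "moment": the same for the moment, N m; "grip_width": finger opening in m; "grip_force": force on a finger pad.
Only numpy, scipy, OpenCV 4.12 (cv2) and the standard library are available. Lean on these libraries where they do the work, as an engineer would, in place of code of your own. Each camera call takes 0.05 s, during which the arm holds its last target. There are 200 camera calls.

### The job

The stone on the turntable is being photographed view by view. Turn it to the next view: hook the fingertips under the pull ring of the spring index pin and lift the pin out of its hole, swing the index arm one hole anticlockwise as seen from above (the ring goes to the right as seen from the robot), and let the pin spring fully home in that next hole, then come clear. Only hook the ring, gently, and do not pinch it; the stone stays standing on the platform untouched, and the things lying round about stay where they are.

Things in the scene. Friction and masses are not known exactly. Their poses are not given: they have to be found in the camera images.
- turntable: Manual photo turntable, fixed to the table: a round grey metal index plate, 240 mm across, its top 24 mm above the table, with 18 countersunk through holes of 12 mm, 20 degrees apart, on a circle of 105 mm radius. Origin on the turning axis at table height, z up. The arm starts along its -x axis, roughly towards the robot.
- pivot (a point): Point on the vertical turning axis, in the middle of the round black platform's top, 52 mm above the table. The platform (100 mm across) carries the stone and turns with the arm.
- ring_centre (a point): Middle of the opening of the steel pull ring on the index pin, 105 mm out from the pivot axis, 94 mm above the table with the pin home; moves with arm and pin. The ring is an upright oval of 6 mm wire, opening 60 mm wide and 48 mm high, facing along the arm: fingers slanting down and inward to the pivot pass through it. It is rigid on the pin: it rises with it and swings with the arm.
- ring_top (a point): Underside of the ring's top bar, mid-width, 24 mm above ring_centre (118 mm above the table with the pin home): the bar that hooked fingertips lift.
- housing_top (a point): Top of the plunger housing on the arm's end, straight below the ring, 57 mm above the table; 20 mm across (25 mm at its foot). The ring's lower bar is 7 mm above it. The arm's steel bar, 30 mm wide, has its top 36 mm above the table; from the ring to the platform's edge there is 55 mm free above it.
- index_arm (a joint): Angle of the arm about the vertical axis in rad: 0 at the start (pin home in its hole), growing anticlockwise seen from above; one hole is 0.349 rad (20 degrees, 37 mm of travel at the ring). A hole leaves it about 0.01 rad of play. With the pin out it turns with slight friction (about 0.5 N at the ring) and stays where it is left.
- index_pin (a joint): Height of the spring pin in m: 0 home, 0.024 at its upper stop. The 10 mm round-tipped pin reaches 9 mm into the hole: it is out above 0.009. The spring pushes down with 5 N at home, 10 N at the stop. Let down between holes it rides on the plate at 0.008 to 0.009 and springs home by itself when the arm brings it within about 4 mm of a hole.
- stone: Craggy grey-green stone, 59 x 91 x 85 mm, standing loose in the middle of the platform; origin at the centre of its underside, z up.
- brown_rock: Small brown rock, 30 x 60 x 24 mm, lying on the table to the left. Leave alone.
- blower_bulb: Red-brown rubber blower bulb with brass nozzle, 110 x 49 x 44 mm, lying on the table to the left. Leave alone.
- tall_stone: Tall split grey stone with a tan crown, 46 x 69 x 114 mm, standing on the table to the right of the turntable. Leave alone.
- hake: Flat wooden brush, 82 x 37 x 9 mm, lying on the table to the right. Leave alone.

How it is judged:
On the way, in this order (a step that is already met when the one before it is completed fails the run):
1. the pin is lifted out of its hole (value of joint index_pin above 0.0085 m and value of joint index_arm below 0.1 rad), for 0.05 s.
2. the arm is swung to the next hole and the pin is home in it (value of joint index_arm between 0.3191 and 0.3791 rad and value of joint index_pin below 0.002 m), for 0.2 s.
At the end, for the whole second after the job is handed in: The arm stands in the next hole anticlockwise (0.349 rad within 0.03), at rest, the pin home (within 2 mm of fully down); the stone stands upright (within 0.15 rad) with its base within 25 mm of the middle of the platform (all of step 2 and velocity of joint index_arm between -0.03 and 0.03 rad/s and distance between stone and pivot below 0.025 m and angle between stone's own z axis and vertical below 0.15 rad and linear speed of stone below 0.02 m/s); the robot touches nothing.
It fails at once if the arm is swung half a hole the wrong way, or more than one and a half holes (value of joint index_arm above 0.52365 rad or value of joint index_arm below -0.17455 rad).
It fails at once if the ring is pinched or wrenched (more than 30 N between fingers and ring) (contact force between the fingers and index_pin above 30 N).
It fails at once if the robot touches the stone (contact force between any of the fingers, the arm and stone above 0.5 N).
It fails at once if the stone is lifted or falls off the platform (distance between stone and pivot above 0.04 m).
It fails at once if the brown rock, tall stone, blower or hake brush is moved from its place (distance of any of brown_rock, blower_bulb, tall_stone, hake from where it was at the start of the episode above 0.02 m).
It also fails if it takes over 58 s, if anything falls off the work surface, if the arm or the gripper's body presses on something with over 40 N, if the wrist force passes 120 N, or if a joint passes its speed limit or range.

## Working session

There is one attempt and no reset: what is moved stays moved. The work goes in short steps, Python scripts to look and compute and a tool call to move; the robot and the scene stay as the last step left them, time stands still between calls to the robot, and variables do not carry over. Pictures are saved under pics/ and viewed, at most 10 in all, crops included, and the job is handed in when it is done.

Besides the shell and the picture viewer there is one more tool, called in YAML: its name, and indented under it one key for each argument. send_rows: Moves the arm, as the interface text tells. Its arguments: {"type":"object","properties":{"increments":{"type":"array"},"newtons":{"type":"number"}},"required":["increments"]}

```bash
mkdir -p pics; cat > h.py <<'E'
import numpy as np,cv2
from rig import robot
def cloud(c):
    K=np.array([[c["fx"],0,c["cx"]],[0,c["fy"],c["cy"]],[0,0,1.]])
    z=np.asarray(c["range_z"]); h,w=z.shape
    u,v=np.meshgrid(np.arange(w),np.arange(h))
    n=cv2.undistortPoints(np.stack([u,v],-1).reshape(-1,1,2).astype(float),K,np.array(c["dist_coeffs"])).reshape(h,w,2)
    P=np.dstack([n*z[...,None],z])
    X=(P-np.array(c["t"]))@np.array(c["R"])
    X[z==0]=np.nan
    return X
def save(c,n): cv2.imwrite("pics/"+n,c["image"][...,::-1])
E
python3 - <<'E'
from h import *
for n in("top","side"):
    c=robot.camera(n);save(c,n+"0.png");X=cloud(c);np.save(n+"0.npy",X)
    print(n,-np.array(c["R"]).T@c["t"],np.isnan(X[...,0]).mean())
o=robot.get_obs();print(o["time"],o["tool_rot"],o["position"],o["ft_force"],o["grip_width"])
E
```

```text
top [ 0.29025544 -0.04072505  1.371716  ] 0.004175170068027211
side [ 0.26654679 -1.19160982  0.62339468] 0.003835034013605442
0.1 [ 9.79886698e-01  1.99552286e-01 -2.80453503e-05 -9.71567425e-04] [ 0.24431855 -0.57457853  0.22967895] [ 0.30996798 -0.35589359  0.63861161] 0.08692699130959534
```

View pics/top0.png

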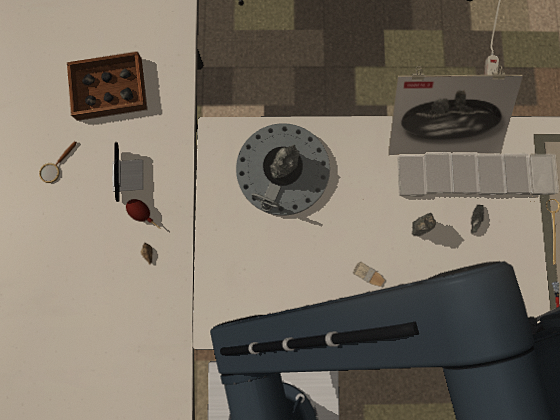

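View pics/side0.png

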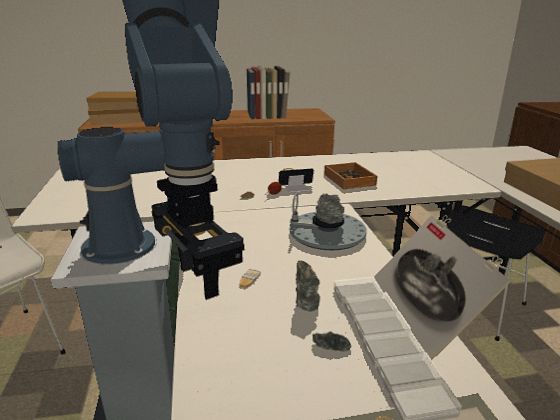

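The top view shows the turntable at about (285,168), with the arm and ring end near (268,203). The side view shows the ring at about (295,208). Next I measure them.

```bash
python3 - <<'E'
from h import *
X=np.load("top0.npy")
for p in[(285,168),(268,203),(240,170),(138,210),(425,224),(370,273)]: print(p,X[p[1],p[0]].round(3))
R=X[110:225,225:345].reshape(-1,3)
z=R[:,2]
m=(z>.018)&(z<.030)
(c,r)=cv2.minEnclosingCircle(R[m][:,:2].astype(np.float32)*1000);print("plate",c,r,m.sum())
P=R[m];
# hull-based circle fit
h=cv2.convexHull(P[:,:2].astype(np.float32))[:,0];A=np.c_[2*h,np.ones(len(h))];s=np.linalg.lstsq(A,(h**2).sum(1),rcond=None)[0];print("fit",s[:2],np.sqrt(s[2]+s[:2]@s[:2]))
C=s[:2]
S=np.load("side0.npy")
for nm,Y in(("top",R),("side",S.reshape(-1,3))):
    d=np.hypot(*(Y[:,:2]-C).T)
    q=Y[(d>.085)&(d<.135)&(Y[:,2]>.06)&(Y[:,2]<.16)]
    print(nm,len(q),np.nanmean(q,0),q.min(0) if len(q) else 0,q.max(0) if len(q) else 0)
    if len(q): print(np.degrees(np.arctan2(*(q.mean(0)[:2]-C)[::-1])))
    q=Y[(d<.07)&(Y[:,2]>.065)];print(" stone",q.min(0),q.max(0),np.median(q,0))
    q=Y[(d>.06)&(d<.13)&(Y[:,2]>.031)&(Y[:,2]<.06)];print(" arm",len(q),q.mean(0),q.min(0),q.max(0))
c=robot.camera("top");i=c["image"][110:235,220:350,::-1];cv2.imwrite("pics/c1.png",cv2.resize(i,None,fx=4.5,fy=4.5,interpolation=2))
c=robot.camera("side");i=c["image"][180:260,270:380,::-1];cv2.imwrite("pics/c2.png",cv2.resize(i,None,fx=6,fy=6,interpolation=2))
E
```

```text
(285, 168) [ 0.608 -0.03   0.12 ]
(268, 203) [nan nan nan]
(240, 170) [0.629 0.086 0.02 ]
(138, 210) [0.523 0.338 0.04 ]
(425, 224) [ 0.473 -0.36   0.111]
(370, 273) [ 0.365 -0.242  0.003]
plate (632.6502075195312, -23.26809310913086) 121.06432342529297 4638
fit [ 0.63250749 -0.02343727] 0.12011573186845918
top 164 [0.5349502  0.01747756 0.09511043] [ 0.52004011 -0.01560371  0.06307135] [0.55025324 0.04926422 0.12926839]
157.24716953701875
 stone [ 0.5944073  -0.06174326  0.06539906] [0.67101757 0.0058682  0.13930452] [ 0.62360904 -0.03022442  0.11773798]
 arm 248 [0.56961664 0.00204319 0.03660649] [ 0.5119147  -0.13166388  0.03101194] [0.74434188 0.07985183 0.05909073]
side 89 [0.53569222 0.01105972 0.09423438] [ 0.52126175 -0.02232767  0.06078399] [0.55165947 0.04699255 0.12620778]
160.38811890725532
 stone [ 0.59441261 -0.07048689  0.06515816] [ 0.67305161 -0.00994541  0.13741085] [ 0.62896789 -0.04878634  0.10190786]
 arm 132 [0.54550659 0.0040785  0.0404478 ] [ 0.51970088 -0.01947555  0.03103469] [0.58133671 0.02086514 0.05964506]
```

View pics/c1.png

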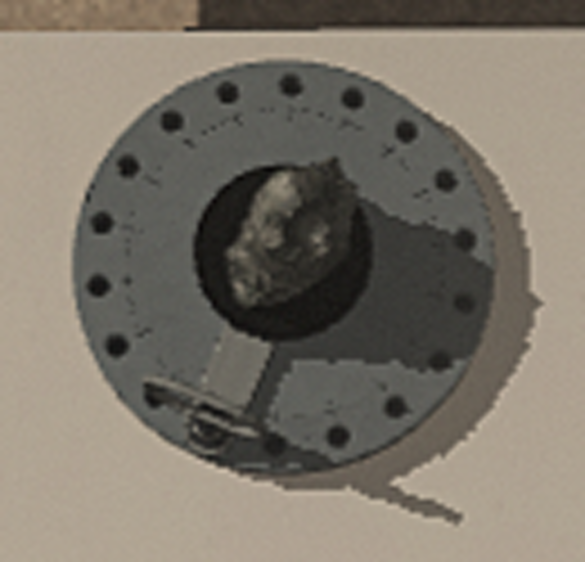

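View pics/c2.png

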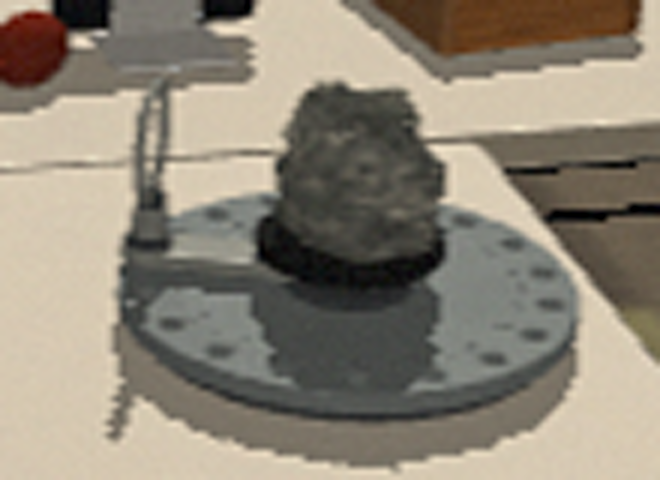

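```bash
cat >> h.py <<'E'
def ray(c,px,z):
    K=np.array([[c["fx"],0,c["cx"]],[0,c["fy"],c["cy"]],[0,0,1.]])
    n=cv2.undistortPoints(np.array(px,float).reshape(-1,1,2),K,np.array(c["dist_coeffs"])).reshape(-1,2)
    R=np.array(c["R"]);o=-R.T@np.array(c["t"]);d=np.c_[n,np.ones(len(n))]@R
    return o+d*((z-o[2])/d[:,2])[:,None]
E
python3 - <<'E'
from h import *
c=robot.camera("top")
px=np.array([(98,286),(102,223),(128,166),(172,121),(228,93),(290,85),(352,98),(406,131),(446,180),(465,240),(464,303),(440,361),(395,407),(338,436),(117,346)],float)
px=(px+.5)/4.5-.5+[220,110]
P=ray(c,px,.024)[:,:2]
A=np.c_[2*P,np.ones(len(P))];s=np.linalg.lstsq(A,(P**2).sum(1),rcond=None)[0];C=s[:2];print("C",C,np.sqrt(s[2]+C@C))
a=np.degrees(np.arctan2(*(P-C).T[::-1]));print((a%20).round(1))
hp=(np.array([[210,430]])+.5)/4.5-.5+[220,110];H=ray(c,hp,.057)[0,:2];print("housing",H,np.hypot(*(H-C)),np.degrees(np.arctan2(*(H-C)[::-1])))
for n in("top","side"):
    Y=np.load(n+"0.npy").reshape(-1,3);d=np.hypot(*(Y[:,:2]-C).T)
    for lo,hi in((.066,.085),(.085,.105),(.105,.135)):
        q=Y[(d>.085)&(d<.135)&(Y[:,2]>lo)&(Y[:,2]<hi)]
        w=q[:,:2]-q[:,:2].mean(0);v=np.linalg.svd(w)[2][0]
        print(n,lo,len(q),q.mean(0).round(4),"line dir",np.degrees(np.arctan2(v[1],v[0])).round(1),(w@v).min().round(3),(w@v).max().round(3),q[:,2].max())
E
```

```text
C [ 0.63240934 -0.02279588] 0.10512177053453928
[17.1 17.  16.9 16.9 17.1 17.4 17.4 17.3 17.1 16.9 16.7 16.9 16.9 17.1
 17.1]
housing [0.53002235 0.01667417] 0.10973139625381673 158.91841575729967
top 0.066 67 [0.5351 0.0187 0.0719] line dir -113.7 -0.031 0.035 0.08471779535983558
top 0.085 7 [0.5357 0.02   0.0934] line dir -111.7 -0.031 0.038 0.10352236316146451
top 0.105 77 [0.5348 0.0163 0.1206] line dir -112.9 -0.035 0.035 0.12926839138311064
side 0.066 28 [0.5386 0.0179 0.0737] line dir -111.2 -0.03 0.038 0.0844282994107718
side 0.085 24 [0.5353 0.0105 0.0943] line dir -112.8 -0.04 0.036 0.10350208057594658
side 0.105 32 [0.533  0.006  0.1172] line dir -114.2 -0.04 0.025 0.1262077806651463
```

The arm axis is at 157.05° and the ring centre at about (0.536, 0.018, 0.094). I'll move toward it, closing the fingers and collecting joint/pose samples to work out the kinematics.

send_rows:
  increments: [0,0,0,1.3,3.0,1.0,0.5,0,0,0,1.3,3.0,1.0,0,0,0,0,1.3,3.0,1.0,0,0,0,0,1.3,3.0,1.0,0,0,0,0,1.3,3.0,1.0,0,0,0,0,1.3,3.0,1.0,0,0,0,0,1.3,3.0,1.0,0,0,0,0,1.3,3.0,1.0,0,0,0,0,1.3,3.0,1.0,0,0,0,0,1.3,3.0,1.0,0]
  newtons: 5

```text
time: 1.08
position: [0.3747, -0.2736, 0.3311]
tool_rot: [0.98, 0.199, 0.0, 0.0]
ft_force: [1.0, 0.0, -0.0]
grip_width: 0.0286
grip_force: 0.0
```

```bash
cat > log.py <<'E'
from h import *
import json
o=robot.get_obs()
r={k:np.array(o[k]).tolist() for k in("time","q","position","tool_rot","ft_force","grip_width","grip_force")}
open("log.jsonl","a").write(json.dumps(r)+"\n")
print({k:np.round(v,3).tolist() for k,v in r.items()})
E
python3 log.py
```

```text
{'time': 1.083, 'q': [-0.872, 0.187, 1.68, 0.0, 1.275, 0.297], 'position': [0.375, -0.274, 0.331], 'tool_rot': [0.98, 0.199, 0.0, 0.0], 'ft_force': [1.005, 0.046, -0.047], 'grip_width': 0.029, 'grip_force': 0.0}
```

send_rows:
  increments: [0,-0.05,0,1,3.0,0,0,0,-0.05,0,1,3.0,0,0,0,-0.05,0,1,3.0,0,0,0,-0.05,0,1,3.0,0,0,0,-0.05,0,1,3.0,0,0,0,-0.05,0,1,3.0,0,0,0,-0.05,0,1,3.0,0,0,0,-0.05,0,1,3.0,0,0,0,-0.05,0,1,3.0,0,0,0,-0.05,0,1,3.0,0,0]

```text
time: 1.92
position: [0.4744, 0.0262, 0.331]
tool_rot: [0.949, 0.193, 0.244, 0.05]
ft_force: [0.7, -0.4, 0.5]
grip_width: 0.0008
grip_force: 0.0
```

```bash
python3 log.py
```

```text
{'time': 1.917, 'q': [-0.262, 0.013, 2.0, 0.208, 0.651, 0.773], 'position': [0.474, 0.026, 0.331], 'tool_rot': [0.949, 0.193, 0.244, 0.05], 'ft_force': [0.665, -0.363, 0.49], 'grip_width': 0.001, 'grip_force': 0.0}
```

send_rows:
  increments: [0,0,0,-2.5,0.5,-1,0,0,0,0,-2.5,0.5,-1,0,0,0,0,-2.5,0.5,-1,0,0,0,0,-2.5,0.5,-1,0]

```text
time: 2.25
position: [0.3731, 0.0456, 0.2901]
tool_rot: [0.949, 0.194, 0.242, 0.049]
ft_force: [0.4, 0.3, 0.0]
grip_width: 0.0005
grip_force: 0.0
```

```bash
python3 log.py
```

```text
{'time': 2.25, 'q': [-0.297, -0.103, 2.246, 0.28, 0.535, 0.662], 'position': [0.373, 0.046, 0.29], 'tool_rot': [0.949, 0.194, 0.242, 0.049], 'ft_force': [0.447, 0.295, 0.048], 'grip_width': 0.001, 'grip_force': 0.0}
```

```bash
cat > kin.py <<'E'
import numpy as np,json
from scipy.spatial.transform import Rotation as R
from scipy.optimize import least_squares
L=[json.loads(l) for l in open("log.jsonl")]
L.append(dict(q=[-1.347,.527,1.433,0,1.181,-.178],position=[.244318,-.574578,.22968],tool_rot=[.979887,.199552,0,0]))
lo=np.array([-3.08,-.75,.22,-1.43,0,-2.85]);hi=np.array([3.08,2.2,2.44,4.57,2.65,2.85])
z=lambda a:R.from_euler("z",a)
y=lambda a:R.from_euler("y",a)
def fk(q,p,s4,s6,off=np.pi/2):
    a=z(q[0]);b=a*y(q[1]);c=a*y(q[1]+q[2])
    o=c*z(s4*q[3])*y(q[4])*z(s6*q[5]+off)
    pos=a.apply([p[0],p[1],p[2]])+b.apply([0,0,p[3]])+c.apply([p[6],0,p[4]])+o.apply([0,0,p[5]])
    return pos,o
def fit(s4,s6,off):
    f=lambda p:np.concatenate([fk(l["q"],p,s4,s6,off)[0]-l["position"] for l in L]+[1e-3*(p-[0,.11,.3,.4,.4,.2,0])])
    r=least_squares(f,[0,.11,.3,.4,.4,.2,0.])
    ro=[(fk(l["q"],r.x,s4,s6,off)[1].inv()*R.from_quat(l["tool_rot"])).magnitude() for l in L]
    return r.x,np.abs(r.fun[:-7]).max(),max(ro)
best=min((fit(a,b,c)+(a,b,c) for a in(1,-1) for b in(1,-1) for c in(0,np.pi/2,-np.pi/2,np.pi)),key=lambda t:t[1]+t[2])
P=best[0];S=best[3:]
def ik(pos,o,q0):
    f=lambda q:np.concatenate([(fk(q,P,*S)[0]-pos)*10,(fk(q,P,*S)[1].inv()*o).as_rotvec()])
    r=least_squares(f,np.clip(q0,lo+1e-3,hi-1e-3),bounds=(lo,hi));return r.x,np.abs(r.fun).max()
def ori(yaw,pitch,flip=0): # yaw of inward dir (deg), pitch below horizontal
    a,b=np.radians([yaw,pitch]);zz=np.array([np.cos(a)*np.cos(b),np.sin(a)*np.cos(b),-np.sin(b)])
    yy=np.array([np.sin(a),-np.cos(a),0])*(-1 if flip else 1)
    return R.from_matrix(np.c_[np.cross(yy,zz),yy,zz])
E
python3 - <<'E'
from kin import *
print(best)
rng=np.random.default_rng(0)
C=np.array([.6324,-.0228])
for flip in(0,1):
  for pitch in(40,45,50):
    for ang,yaw in((157,-23),(157,-13),(177,-13),(177,-3)):
      g=np.array([*(C+.105*np.array([np.cos(np.radians(ang)),np.sin(np.radians(ang))])),.1])
      o=ori(yaw,pitch,flip);pos=g+o.apply([0,0,.015])
      sols=[]
      for k in range(12):
        q,e=ik(pos,o,L[2]["q"]+rng.normal(0,.7,6))
        if e<2e-3 and not any(np.abs(q-s).max()<.05 for s in sols): sols.append(q)
      print(flip,pitch,ang,yaw,[s.round(2).tolist() for s in sols])
E
```

```text
(array([-0.00073037,  0.11079215,  0.27826952,  0.58841887,  0.39293529,
        0.29948589,  0.11667668]), np.float64(0.0006351484947849095), 0.0005926761942101457, 1, 1, 1.5707963267948966)
0 40 157 -23 [[-0.02, 0.82, 2.27, 3.54, 0.82, -1.6]]
0 40 157 -13 [[-0.14, 0.83, 2.33, 3.23, 0.89, -1.57]]
0 40 177 -13 [[-0.26, 0.85, 2.36, 3.11, 0.95, -1.57]]
0 40 177 -3 [[-0.38, 0.86, 2.38, 2.83, 0.97, -1.61]]
0 45 157 -23 [[-0.04, 0.75, 2.24, 3.57, 0.64, -1.66]]
0 45 157 -13 [[-0.14, 0.76, 2.28, 3.24, 0.69, -1.58]]
0 45 177 -13 [[-0.26, 0.77, 2.32, 3.11, 0.73, -1.57]]
0 45 177 -3 [[-0.37, 0.78, 2.33, 2.82, 0.76, -1.56]]
0 50 157 -23 [[-0.06, 0.7, 2.19, 3.64, 0.47, -1.75]]
0 50 157 -13 [[-0.15, 0.71, 2.23, 3.25, 0.5, -1.6]]
0 50 177 -13 [[-0.25, 0.71, 2.27, 3.11, 0.53, -1.56]]
0 50 177 -3 [[-0.35, 0.71, 2.28, 2.78, 0.56, -1.49]]
1 40 157 -23 [[-0.02, 0.82, 2.27, 3.54, 0.82, 1.54]]
1 40 157 -13 [[-0.14, 0.83, 2.33, 3.23, 0.89, 1.57]]
1 40 177 -13 [[-0.26, 0.85, 2.36, 3.11, 0.95, 1.57]]
1 40 177 -3 [[-0.38, 0.86, 2.38, 2.83, 0.97, 1.53]]
1 45 157 -23 [[-0.04, 0.75, 2.24, 3.57, 0.64, 1.48]]
1 45 157 -13 [[-0.14, 0.76, 2.28, 3.24, 0.69, 1.56]]
1 45 177 -13 [[-0.26, 0.77, 2.32, 3.11, 0.73, 1.57]]
1 45 177 -3 [[-0.37, 0.78, 2.33, 2.82, 0.76, 1.58]]
1 50 157 -23 []
1 50 157 -13 [[-0.15, 0.71, 2.23, 3.25, 0.5, 1.54]]
1 50 177 -13 [[-0.25, 0.71, 2.27, 3.11, 0.53, 1.58]]
1 50 177 -3 [[-0.35, 0.71, 2.28, 2.78, 0.56, 1.65]]
```

```bash
python3 - <<'E'
from kin import *
A=np.array(L[2]["q"]) 
C=np.array([.6324,-.0228])
g=np.array([*(C+.105*np.array([np.cos(np.radians(157.05)),np.sin(np.radians(157.05))])),.094])
for pitch in(45,50):
  o=ori(-13,pitch);q=[-.14,.76,2.28,3.24,.69,-1.58]
  for s in(.018,-.03,-.06,-.09):
    for dz in(0,.06):
      qq,e=ik(g+o.apply([0,0,s])+[0,0,dz],o,q);print(pitch,s,dz,qq.round(2),round(e,4))
o=ori(-13,45)
B,e=ik(g+o.apply([0,0,-.06])+[0,0,.06],o,q);print(B,e)
N=32
ts=np.linspace(0,1,N+1)
for t in ts:
    p,r=fk(A+t*(B-A),P,*S)
    if t: print((r*ro.inv()).as_rotvec().round(3),((p-po)*100).round(2),p.round(3),r.apply([0,0,1]).round(2))
    po,ro=p,r
E
```

```text
45 0.018 0 [-0.14  0.79  2.28  3.23  0.71 -1.58] 0.0
45 0.018 0.06 [-0.14  0.6   2.26  3.26  0.51 -1.62] 0.0
45 -0.03 0 [-0.13  0.7   2.35  3.25  0.7  -1.58] 0.0
45 -0.03 0.06 [-0.13  0.49  2.31  3.29  0.45 -1.64] 0.0
45 -0.06 0 [-0.13  0.64  2.39  3.26  0.68 -1.59] 0.0
45 -0.06 0.06 [-0.13  0.42  2.34  3.32  0.41 -1.67] 0.0
45 -0.09 0 [-0.12  0.57  2.43  3.27  0.64 -1.6 ] 0.0
45 -0.09 0.06 [-0.12  0.33  2.36  3.37  0.34 -1.71] 0.0
50 0.018 0 [-0.15  0.73  2.23  3.25  0.52 -1.6 ] 0.0
50 0.018 0.06 [-0.15  0.56  2.21  3.3   0.32 -1.66] 0.0
50 -0.03 0 [-0.14  0.63  2.29  3.27  0.48 -1.61] 0.0
50 -0.03 0.06 [-0.14  0.44  2.25  3.37  0.25 -1.73] 0.0
50 -0.06 0 [-0.13  0.55  2.32  3.28  0.43 -1.63] 0.0
50 -0.06 0.06 [-0.13  0.36  2.27  3.46  0.19 -1.81] 0.0
50 -0.09 0 [-0.13  0.47  2.35  3.31  0.38 -1.66] 0.0
50 -0.09 0.06 [-0.13  0.28  2.28  3.67  0.13 -2.02] 0.0
[-0.12552759  0.41704759  2.34130067  3.3239435   0.40560737 -1.66684097] 5.23192600354605e-15
[ 0.045 -0.01   0.016] [ 0.56  1.42 -0.24] [0.378 0.06  0.288] [ 0.49  0.05 -0.87]
[ 0.043 -0.012  0.013] [ 0.59  1.34 -0.15] [0.384 
[... 1792 characters left out ...]
[0.52  0.094 0.267] [ 0.8  0.1 -0.6]
[-0.009  0.009 -0.034] [ 0.04 -0.84 -0.69] [0.52  0.086 0.26 ] [ 0.79  0.07 -0.6 ]
[-0.01   0.012 -0.034] [-0.06 -0.86 -0.76] [0.52  0.077 0.252] [ 0.79  0.03 -0.61]
[-0.011  0.015 -0.034] [-0.16 -0.87 -0.82] [0.518 0.069 0.244] [ 0.78  0.   -0.63]
[-0.011  0.018 -0.034] [-0.27 -0.86 -0.87] [0.516 0.06  0.235] [ 0.77 -0.03 -0.64]
[-0.012  0.021 -0.033] [-0.37 -0.85 -0.92] [0.512 0.052 0.226] [ 0.75 -0.07 -0.65]
[-0.012  0.024 -0.033] [-0.48 -0.83 -0.96] [0.507 0.043 0.217] [ 0.74 -0.1  -0.67]
[-0.012  0.026 -0.032] [-0.58 -0.8  -0.99] [0.501 0.035 0.207] [ 0.71 -0.13 -0.69]
[-0.011  0.029 -0.032] [-0.69 -0.76 -1.02] [0.494 0.028 0.196] [ 0.69 -0.16 -0.71]
```

send_rows:
  increments: [0.042,-0.013,0.012,0.61,1.29,-0.12,0,0.042,-0.013,0.012,0.61,1.29,-0.12,0,0.042,-0.013,0.012,0.61,1.29,-0.12,0,0.042,-0.013,0.012,0.61,1.29,-0.12,0,0.034,-0.02,0.001,0.73,0.87,0.11,0,0.034,-0.02,0.001,0.73,0.87,0.11,0,0.034,-0.02,0.001,0.73,0.87,0.11,0,0.034,-0.02,0.001,0.73,0.87,0.11,0,0.023,-0.021,-0.01,0.78,0.38,0.15,0,0.023,-0.021,-0.01,0.78,0.38,0.15,0,0.023,-0.021,-0.01,0.78,0.38,0.15,0,0.023,-0.021,-0.01,0.78,0.38,0.15,0,0.013,-0.017,-0.021,0.73,-0.09,0.02,0,0.013,-0.017,-0.021,0.73,-0.09,0.02,0,0.013,-0.017,-0.021,0.73,-0.09,0.02,0,0.013,-0.017,-0.021,0.73,-0.09,0.02,0,0.003,-0.01,-0.028,0.56,-0.49,-0.22,0,0.003,-0.01,-0.028,0.56,-0.49,-0.22,0,0.003,-0.01,-0.028,0.56,-0.49,-0.22,0,0.003,-0.01,-0.028,0.56,-0.49,-0.22,0]

```text
time: 3.92
position: [0.5112, 0.1228, 0.2882]
tool_rot: [0.889, 0.051, 0.445, -0.097]
ft_force: [1.1, -0.4, -0.3]
grip_width: 0.0008
grip_force: 0.0
```

```bash
python3 log.py
```

```text
{'time': 3.917, 'q': [-0.196, 0.221, 2.304, 2.171, 0.46, -0.783], 'position': [0.511, 0.123, 0.288], 'tool_rot': [0.889, 0.051, 0.445, -0.097], 'ft_force': [1.131, -0.389, -0.308], 'grip_width': 0.001, 'grip_force': 0.0}
```

send_rows:
  increments: [-0.005,0.002,-0.033,0.27,-0.75,-0.52,0,-0.005,0.002,-0.033,0.27,-0.75,-0.52,0,-0.005,0.002,-0.033,0.27,-0.75,-0.52,0,-0.005,0.002,-0.033,0.27,-0.75,-0.52,0,-0.01,0.013,-0.034,-0.11,-0.86,-0.79,0,-0.01,0.013,-0.034,-0.11,-0.86,-0.79,0,-0.01,0.013,-0.034,-0.11,-0.86,-0.79,0,-0.01,0.013,-0.034,-0.11,-0.86,-0.79,0,-0.012,0.025,-0.032,-0.53,-0.81,-0.97,0,-0.012,0.025,-0.032,-0.53,-0.81,-0.97,0,-0.012,0.025,-0.032,-0.53,-0.81,-0.97,0,-0.012,0.025,-0.032,-0.53,-0.81,-0.97,0,0,0,0,0,0,0,0]

```text
time: 5.0
position: [0.4957, 0.0263, 0.1959]
tool_rot: [0.918, -0.105, 0.379, 0.04]
ft_force: [-0.1, 0.0, -0.1]
grip_width: 0.0005
grip_force: 0.0
```

```bash
python3 log.py; cat > rel.py <<'E'
# remaining move to a pose inserted by s along tool axis through ring at angle ang, raised dz
import sys
from kin import *
from h import robot
ang,yaw,pitch,s,dz=map(float,sys.argv[1:])
C=np.array([.6324,-.0228]);a=np.radians(ang)
g=np.array([*(C+.105*np.array([np.cos(a),np.sin(a)])),.094])
o=ori(yaw,pitch);b=robot.get_obs();n=R.from_quat(b["tool_rot"])
p=g+o.apply([0,0,s])+[0,0,dz]
print("rot",(o*n.inv()).as_rotvec().round(3),"shift cm",((p-b["position"])*100).round(2),"axis",o.apply([0,0,1]).round(3))
E
python3 rel.py 157.05 -13 45 -0.06 0; python3 rel.py 157.05 -18 45 -0.06 0
```

```text
{'time': 5.0, 'q': [-0.137, 0.414, 2.341, 3.293, 0.399, -1.644], 'position': [0.496, 0.026, 0.196], 'tool_rot': [0.918, -0.105, 0.379, 0.04], 'ft_force': [-0.124, 0.021, -0.126], 'grip_width': 0.0, 'grip_force': 0.0}
rot [-0.005 -0.001 -0.002] shift cm [-0.13  0.14 -5.95] axis [ 0.689 -0.159 -0.707]
rot [-0.005 -0.001 -0.089] shift cm [-0.03  0.49 -5.95] axis [ 0.672 -0.219 -0.707]
```

send_rows:
  increments: [-0.001,0,-0.015,0,0.08,-1,0,-0.001,0,-0.015,0,0.08,-1,0,-0.001,0,-0.015,0,0.08,-1,0,-0.001,0,-0.015,0,0.08,-1,0,-0.001,0,-0.015,0,0.08,-1,0,0,0,-0.015,0,0.09,-0.95,0,0,0,0,0,0,0,0]

```text
time: 5.58
position: [0.4965, 0.0321, 0.1362]
tool_rot: [0.913, -0.144, 0.378, 0.059]
ft_force: [0.5, -0.8, -0.1]
grip_width: 0.0004
grip_force: 0.0
```

```bash
python3 rel.py 157.05 -18 45 0.018 0; python3 - <<'E'
from h import *
a=robot.camera("top")["image"][130:290,200:420];b=robot.camera("side")["image"][110:270,230:400]
f=lambda i:cv2.resize(i,(390,367),interpolation=2)
cv2.imwrite("pics/p1.png",np.hstack([f(a),f(b)])[...,::-1])
E
```

```text
rot [-0.001  0.    -0.002] shift cm [ 5.14 -1.79 -5.49] axis [ 0.672 -0.219 -0.707]
```

View pics/p1.png

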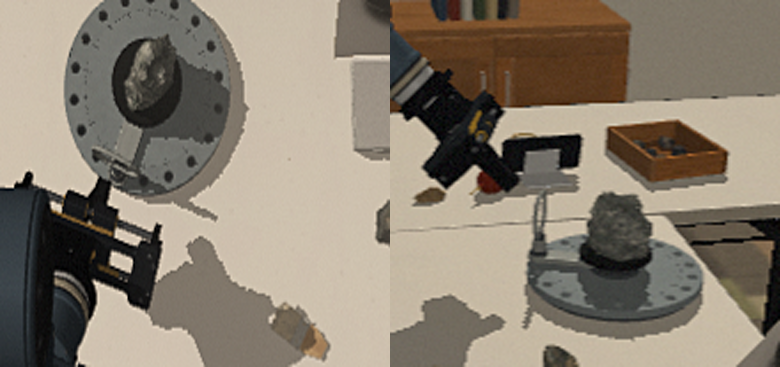

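The closed fingertips, at (105,185) in the top crop, point at the ring at (115,165) from outside and above. They look aligned, so I insert slowly.

send_rows:
  increments: [0,0,0,0.51,-0.18,-0.55,0,0,0,0,0.51,-0.18,-0.55,0,0,0,0,0.51,-0.18,-0.55,0,0,0,0,0.51,-0.18,-0.55,0,0,0,0,0.51,-0.18,-0.55,0,0,0,0,0.51,-0.18,-0.55,0,0,0,0,0.51,-0.18,-0.55,0]

```text
time: 6.27
position: [0.5323, 0.0184, 0.0982]
tool_rot: [0.912, -0.144, 0.379, 0.06]
ft_force: [-0.9, -0.4, -0.2]
grip_width: 0.0003
grip_force: 0.0
```

send_rows:
  increments: [0,0,0,0.51,-0.18,-0.55,0,0,0,0,0.51,-0.18,-0.55,0,0,0,0,0.52,-0.18,-0.55,0,0,0,0,0,0,0,0]

```text
time: 6.6
position: [0.5484, 0.0128, 0.0815]
tool_rot: [0.912, -0.144, 0.379, 0.06]
ft_force: [-0.7, -0.2, 0.3]
grip_width: 0.0002
grip_force: 0.0
```

```bash
python3 log.py;python3 rel.py 157.05 -18 45 0.018 0; python3 - <<'E'
from h import *
a=robot.camera("top")["image"][150:250,220:360];b=robot.camera("side")["image"][150:260,250:390]
f=lambda i:cv2.resize(i,(395,300),interpolation=2)
cv2.imwrite("pics/p2.png",np.hstack([f(a),f(b)])[...,::-1])
E
```

```text
{'time': 6.6, 'q': [-0.096, 0.779, 2.262, 3.384, 0.69, -1.604], 'position': [0.548, 0.013, 0.082], 'tool_rot': [0.912, -0.144, 0.379, 0.06], 'ft_force': [-0.748, -0.233, 0.344], 'grip_width': 0.0, 'grip_force': 0.0}
rot [ 0.     0.002 -0.   ] shift cm [-0.06  0.14 -0.02] axis [ 0.672 -0.219 -0.707]
```

View pics/p2.png

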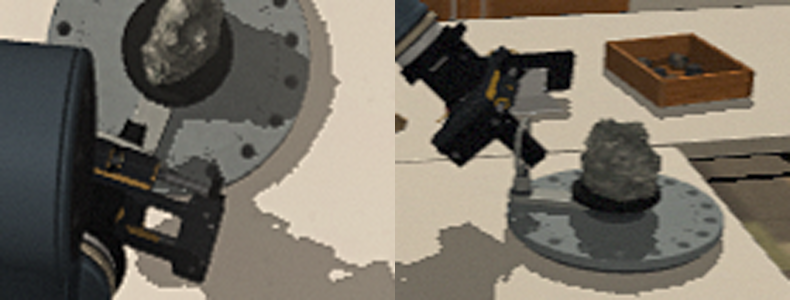

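The fingertips are through the ring, visible at (133,130) in the top crop and (535,150) in the side crop, with no contact force. Next I lift slowly.

send_rows:
  increments: [0,0,0,0,0.1,0.2,0,0,0,0,0,0,0.2,0,0,0,0,0,0,0.2,0,0,0,0,0,0,0.2,0,0,0,0,0,0,0.2,0,0,0,0,0,0,0.2,0]

```text
time: 7.2
position: [0.5455, 0.0148, 0.0935]
tool_rot: [0.913, -0.144, 0.376, 0.059]
ft_force: [0.2, 1.5, -6.0]
grip_width: 0.0005
grip_force: 2.7
```

send_rows:
  increments: [0,0,0,0,0,0.2,0,0,0,0,0,0,0.2,0,0,0,0,0,0,0.2,0,0,0,0,0,0,0,0]

```text
time: 7.53
position: [0.5457, 0.0146, 0.0999]
tool_rot: [0.913, -0.144, 0.377, 0.06]
ft_force: [-3.2, 1.2, -7.4]
grip_width: 0.0005
grip_force: 4.0
```

send_rows:
  increments: [0,0,0,0,0,0.2,0,0,0,0,0,0,0.2,0,0,0,0,0,0,0,0]

```text
time: 7.78
position: [0.5458, 0.0146, 0.104]
tool_rot: [0.913, -0.144, 0.377, 0.06]
ft_force: [-5.5, 1.8, -8.4]
grip_width: 0.0004
grip_force: 4.7
```

```bash
python3 - <<'E'
from h import *
c=robot.camera("side");i=c["image"]
cv2.imwrite("pics/p3.png",cv2.resize(i[180:245,265:340],(750,650)[:2],interpolation=2)[:600,:,::-1])
E
```

```text
(no output)
```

View pics/p3.png

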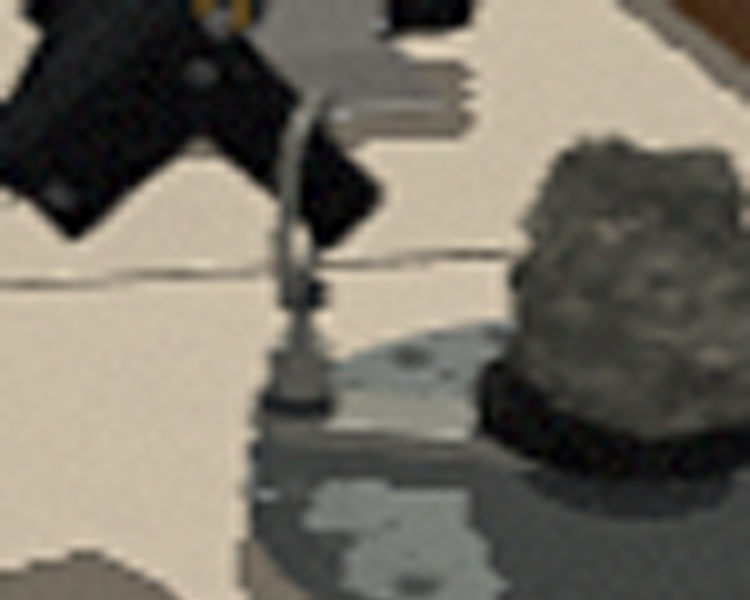

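```bash
python3 - <<'E'
from h import *
c=robot.camera("side");K=np.array([[c["fx"],0,c["cx"]],[0,c["fy"],c["cy"]],[0,0,1.]])
r=np.array([.5357,.0181])
for z in(.036,.057,.064,.070,.118,.124,.134,.142):
    p=cv2.projectPoints(np.array([[*r,z]]),cv2.Rodrigues(np.array(c["R"]))[0],np.array(c["t"]),K,np.array(c["dist_coeffs"]))[0].ravel();print(z,p.round(1))
C=np.array([.6324,-.0228]);u=np.array([-.921,.390])
for n in("top","side"):
    X0=np.load(n+"0.npy").reshape(-1,3);X1=cloud(robot.camera(n)).reshape(-1,3)
    for Y in(X0,X1):
        w=Y[:,:2]-C;s=w@u;t=w@np.array([-.39,-.921])
        m=(abs(s-.105)<.008)&(abs(t)<.04)&(Y[:,2]>.06)&(Y[:,2]<.16)
        print(n,m.sum(),np.percentile(Y[m,2],[0,2,10,90,98,100]).round(3))
E
```

```text
0.036 [294.6 219.8]
0.057 [294.7 213.7]
0.064 [294.7 211.7]
0.07 [294.8 210. ]
0.118 [295.1 195.7]
0.124 [295.2 193.9]
0.134 [295.2 190.9]
0.142 [295.3 188.5]
top 162 [0.063 0.064 0.067 0.125 0.128 0.129]
top 87 [0.088 0.103 0.121 0.139 0.14  0.141]
side 83 [0.061 0.064 0.07  0.123 0.125 0.126]
side 123 [0.06  0.064 0.075 0.136 0.139 0.142]
```

send_rows:
  increments: [0,0,0.022,-0.07,-0.19,0,0,0,0,0.022,-0.07,-0.19,0,0,0,0,0.022,-0.07,-0.19,0,0,0,0,0.022,-0.07,-0.19,0,0,0,0,0.022,-0.06,-0.2,0,0,0,0,0.022,-0.06,-0.2,0,0]

```text
time: 8.48
position: [0.5414, 0.0031, 0.1036]
tool_rot: [0.921, -0.083, 0.38, 0.034]
ft_force: [-5.5, 1.8, -8.8]
grip_width: 0.001
grip_force: 4.9
```

send_rows:
  increments: [0,0,0.022,-0.06,-0.2,0,0,0,0,0.022,-0.06,-0.2,0,0,0,0,0.022,-0.04,-0.2,0,0,0,0,0.022,-0.04,-0.2,0,0,0,0,0.022,-0.04,-0.2,0,0,0,0,0.022,-0.04,-0.2,0,0]

```text
time: 8.98
position: [0.5385, -0.0089, 0.1036]
tool_rot: [0.924, -0.022, 0.381, 0.009]
ft_force: [-7.4, 1.1, -8.5]
grip_width: 0.0004
grip_force: 5.1
```

send_rows:
  increments: [0,0,0.022,-0.02,-0.2,0,0,0,0,0.022,-0.02,-0.2,0,0,0,0,0.022,-0.02,-0.2,0,0,0,0,0.02,-0.02,-0.2,0,0,0,0,0,0,0,0,0]

```text
time: 9.4
position: [0.5375, -0.0179, 0.1033]
tool_rot: [0.925, 0.016, 0.381, -0.007]
ft_force: [-7.8, -0.6, -7.5]
grip_width: 0.0005
grip_force: 5.5
```

```bash
cat > ang.py <<'E'
from h import *
C=np.array([.6324,-.0228])
for n in("top","side"):
    Y=cloud(robot.camera(n)).reshape(-1,3);w=Y[:,:2]-C;d=np.hypot(*w.T)
    m=(d>.055)&(d<.092)&(abs(w[:,1])<.06)&(w[:,0]<0)&(Y[:,2]>.031)&(Y[:,2]<.042)
    a=np.degrees(np.arctan2(w[m,1],w[m,0]))%360
    h=(abs(d-.105)<.012)&(w[:,0]<0)&(abs(w[:,1])<.06)&(Y[:,2]>.043)&(Y[:,2]<.06);ah=np.degrees(np.arctan2(w[h,1],w[h,0]))%360
    k=(abs(d-.105)<.012)&(w[:,0]<0)&(abs(w[:,1])<.05)&(Y[:,2]>.11)&(Y[:,2]<.16)
    print(n,m.sum(),np.percentile(a,[2,50,98]).round(1) if m.any() else "", "housing",h.sum(),np.percentile(ah,[2,50,98]).round(1) if h.any() else "","ring z",np.percentile(Y[k,2],[50,90,99]).round(3) if k.any() else "")
E
python3 ang.py; python3 rel.py 177.05 2 45 .018 0
```

```text
top 0  housing 0  ring z 
side 72 [169.1 184.5 195.7] housing 38 [178.  182.6 184.9] ring z [0.119 0.131 0.135]
rot [-0.001 -0.004  0.   ] shift cm [ 0.27  0.07 -2.22] axis [ 0.707  0.025 -0.707]
```

```bash
python3 - <<'E'
from h import *
C=np.array([.6324,-.0228])
Y=np.load("side0.npy").reshape(-1,3);w=Y[:,:2]-C;d=np.hypot(*w.T)
m=(d>.055)&(d<.092)&(abs(w[:,1])<.08)&(w[:,0]<0)&(Y[:,2]>.031)&(Y[:,2]<.042)
h=(abs(d-.105)<.012)&(w[:,0]<0)&(abs(w[:,1])<.08)&(Y[:,2]>.043)&(Y[:,2]<.06)
for k in(m,h): print(k.sum(),np.percentile(np.degrees(np.arctan2(w[k,1],w[k,0]))%360,[2,50,98]).round(1))
E
```

```text
67 [148.7 164.3 176.5]
35 [156.4 162.2 165.1]
```

send_rows:
  increments: [0,0,0,0,0,-0.2,0,0,0,0,0,0,-0.2,0,0,0,0,0,0,-0.2,0,0,0,0,0,0,-0.2,0,0,0,0,0,0,0,0]

```text
time: 9.92
position: [0.5376, -0.0173, 0.0954]
tool_rot: [0.924, 0.016, 0.381, -0.007]
ft_force: [-7.9, -0.7, -7.1]
grip_width: 0.0006
grip_force: 5.3
```

```bash
python3 ang.py
```

```text
top 0  housing 0  ring z 
side 68 [170.  184.7 194.9] housing 37 [176.6 182.2 185.5] ring z [0.114 0.124 0.127]
```

The arm has turned by about 20° and sits over the next hole, so I keep lowering.

send_rows:
  increments: [0,0,0,0,0,-0.2,0,0,0,0,0,0,-0.2,0,0,0,0,0,0,-0.2,0,0,0,0,0,0,-0.2,0,0,0,0,0,0,0,0]

```text
time: 10.43
position: [0.5395, -0.0174, 0.089]
tool_rot: [0.923, 0.017, 0.384, -0.007]
ft_force: [-7.2, -0.1, -1.5]
grip_width: 0.0004
grip_force: 3.1
```

send_rows:
  increments: [0,0,0,0,0,-0.2,0,0,0,0,0,0,-0.2,0,0,0,0,0,0,0,0]

```text
time: 10.68
position: [0.5419, -0.0182, 0.0859]
tool_rot: [0.922, 0.017, 0.387, -0.006]
ft_force: [-1.5, 0.2, -0.0]
grip_width: 0.0005
grip_force: 0.4
```

```bash
python3 ang.py; python3 rel.py 177.05 2 45 .018 0;python3 rel.py 177.05 2 45 -.06 0
```

```text
top 0  housing 0  ring z 
side 67 [169.2 183.8 196.9] housing 36 [177.4 182.9 185.8] ring z [0.114 0.16  0.16 ]
rot [ 0.001  0.008 -0.001] shift cm [-0.14  0.11 -0.45] axis [ 0.707  0.025 -0.707]
rot [ 0.001  0.008 -0.001] shift cm [-5.66 -0.08  5.07] axis [ 0.707  0.025 -0.707]
```

send_rows:
  increments: [0,0,0,0,0,-0.2,0,0,0.005,0,-0.1,0.1,-0.2,0,0,0,0,0,0,0,0,0,0,0,0,0,0,0]

```text
time: 11.12
position: [0.5389, -0.0163, 0.0805]
tool_rot: [0.924, 0.017, 0.381, -0.007]
ft_force: [0.1, 0.3, 0.3]
grip_width: 0.0007
grip_force: 0.0
```

```bash
python3 rel.py 177.05 2 45 .018 0;python3 ang.py; python3 - <<'E'
from h import *
c=robot.camera("side");i=c["image"]
cv2.imwrite("pics/p4.png",cv2.resize(i[180:240,265:340],(750,600),interpolation=2)[...,::-1])
E
```

```text
rot [-0.    -0.003 -0.002] shift cm [ 0.14 -0.07  0.07] axis [ 0.707  0.025 -0.707]
top 0  housing 0  ring z 
side 68 [169.2 184.4 195.3] housing 37 [177.3 181.9 185.3] ring z [0.15  0.157 0.158]
```

View pics/p4.png

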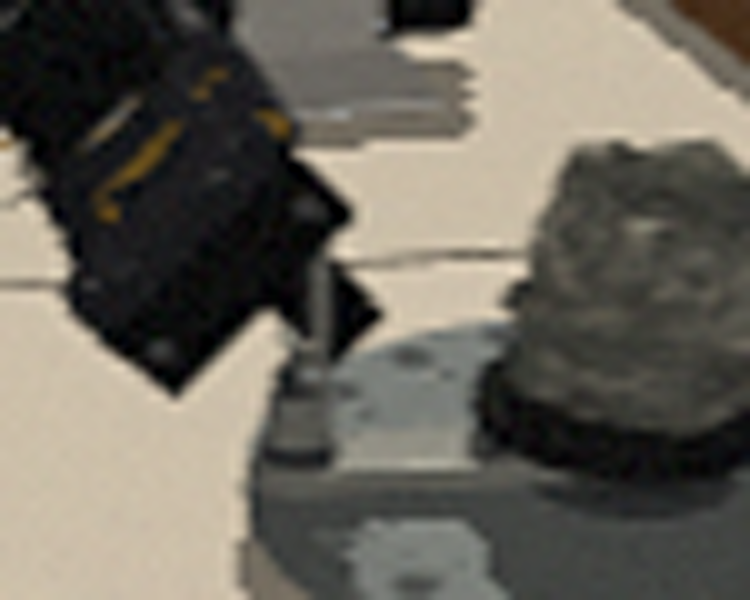

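The ring sits low on the housing at (320,370) and the force is zero, so the pin is home. I back out along the tool axis, then raise.

send_rows:
  increments: [0,0,0,-0.5,-0.03,0.54,0,0,0,0,-0.54,-0.02,0.54,0,0,0,0,-0.54,-0.02,0.54,0,0,0,0,-0.54,-0.02,0.54,0,0,0,0,-0.54,-0.02,0.54,0,0,0,0,-0.54,-0.02,0.54,0]

```text
time: 11.77
position: [0.5058, -0.0176, 0.1136]
tool_rot: [0.924, 0.017, 0.381, -0.007]
ft_force: [-0.1, -0.1, 0.9]
grip_width: 0.0004
grip_force: 0.0
```

send_rows:
  increments: [0,0,0,-0.54,-0.02,0.54,0,0,0,0,-0.54,-0.02,0.54,0,0,0,0,-0.54,-0.02,0.54,0,0,0,0,-0.54,-0.02,0.54,0,0,0,0,0,0,1,0,0,0,0,0,0,1,0,0,0,0,0,0,1,0,0,0,0,0,0,1,0,0,0,0,0,0,0,0]

```text
time: 12.52
position: [0.4909, -0.0191, 0.1781]
tool_rot: [0.924, 0.017, 0.381, -0.006]
ft_force: [0.5, 0.1, 0.0]
grip_width: 0.0008
grip_force: 0.0
```

```bash
python3 log.py; python3 ang.py; python3 - <<'E'
from h import *
a=robot.camera("top")["image"][110:250,200:360];b=robot.camera("side")["image"][150:260,250:390]
f=lambda i:cv2.resize(i,(395,340),interpolation=2)
cv2.imwrite("pics/p5.png",np.hstack([f(a),f(b)])[...,::-1])
E
```

```text
{'time': 12.517, 'q': [-0.497, 0.475, 2.405, 2.415, 0.569, -1.326], 'position': [0.491, -0.019, 0.178], 'tool_rot': [0.924, 0.017, 0.381, -0.006], 'ft_force': [0.489, 0.135, 0.035], 'grip_width': 0.001, 'grip_force': 0.0}
top 147 [162.8 179.  208.1] housing 6 [177.2 182.2 185.1] ring z [0.122 0.125 0.128]
side 64 [168.3 183.7 193.1] housing 35 [177.3 182.7 185.5] ring z [0.121 0.125 0.126]
```

View pics/p5.png

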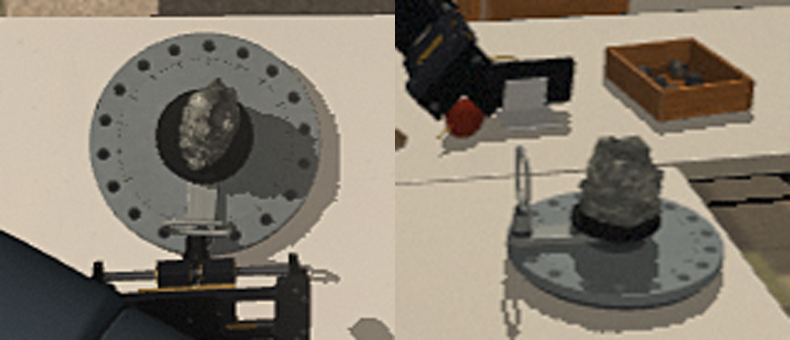

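The arm has turned one hole and the ring top is back at its starting height of about 0.125, so the pin is home. The stone is standing and the gripper is clear.

```bash
python3 -c "
from rig import robot
print(robot.hand_in())"
```

```text
the job is handed in; nothing more can be done
None
```

The job is handed in (no verdict was returned): the pin was lifted by its ring, the arm swung about 20° anticlockwise, and the pin measured home in the next hole, with the stone standing and the gripper clear.

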